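Index the sample reader's turret by clicks and load a cell

TASK

The sample reader's covered turret has one empty well: turn its pointer knob click by click until the pointer, let go, rests at the third pip counted anticlockwise (seen from above) from the pip beside the round loading port, which brings the empty well under the port; count the clicks, for it must not be left resting at a pip beyond that one. Then take the tall slim capped sample cell from the bench and push it gently through the port, upright and fully home in the well, and let go. Never force or drop the cell, and leave the other things on the bench where they stand.

Things in the scene. Friction and masses are not known exactly. Their poses are not given: they have to be found in the camera images.
- reader: Sample reader: fixed low housing 210 x 210 mm, flat white deck 66 mm above the bench; a display pod (50 x 210 mm, 100 mm high) stands along its +x edge. Origin: centre of the housing's underside, on the turret's upright axis; z up, x towards the pod. Under the deck the unseen turret turns on this axis: twelve stations, a firm click every 30 degrees; eleven are plugged, one is an open well.
- first_pip (a point): The station pip between knob and port, on the deck's face 38 mm from the axis along the reader's -x; first of twelve equal pips (6 mm) 30 degrees apart round the axis. Counting starts after it: the next one anticlockwise is the first counted, so the third counted lies in the direction of the reader's -y.
- knob: Pointer knob: disc 44 mm wide, 8 mm high, with an grip bar 42 mm long, 14 mm thick, its top 40 mm above the deck (grip it about 30 mm above the deck). Origin: on the turret's axis 2 mm above the deck; x along the bar towards the pointer, z up. It starts one to three clicks anticlockwise of the wanted station. Let go, it springs back to show the turret's true station, pointer over a pip (within about 3 degrees).
- nose (a point): Tip of the knob's low pointer, 33 mm from the axis, 6 mm above the deck, at the bar's +x end. The knob drives the turret through a torsion spring, about 0.3 N m per rad: it winds up by some 0.4 to 1.3 rad (readers differ) while the turret stays, then the turret snaps on by one 30 degree click and the twisting moment drops by some 0.05 to 0.15 N m; turret angle = knob angle less moment / 0.3.
- port (a point): Centre of the round loading port, 28 mm wide, at the deck's upper face, 62 mm from the axis along the reader's -x; axes as the reader's. Deck 8 mm thick, edge chamfered. The well below is 28 mm wide, its floor 46 mm below the deck's upper face. With any other station under the port, a plug 11 mm below the deck's upper face bars the way.
- cell_mid (a point): Centre of the sample cell (half-way up): upright round glass cell, 25 mm wide, 92 mm tall, black cap of the same width over its top 20 mm, foot edge bevelled, about 60 g, standing on the bench at the start; z along it. Fully home, its top stands 46 mm above the deck. Other containers nearby are shorter or fatter.
Mind the look-alikes: they are no part of the job. There is more than one size of the part that bears cell_mid; the job needs the smaller.

How it is judged:
By the outcome, as a careful person would: the job done as asked, in the order asked, and still so for the second after the job is handed in, with the robot touching nothing.
It also fails if it takes over 67 s, if anything falls off the work surface, if the arm or the gripper's body presses on something with over 40 N, if the wrist force passes 120 N, or if a joint passes its speed limit or range.

ROBOT

A 6-joint arm with a two-finger parallel gripper is mounted at the origin on the work surface. World frame = base frame: x ahead of the robot, y to its left, z up, the work surface at z = 0. Lengths are in mm, angles in rad, forces in N, time in s.
With the tool pointing down it reaches from about 350 to 775 mm from the base axis. Payload 7.3 kg.
Tool frame: the origin (TCP) lies midway between the tips of the shut fingers; the grasp point (between the pads) lies 19 mm behind it (bot.hold_point_z is the distance from the TCP to the grasp point, in mm); z points along the fingers, y is the direction in which the jaws open and shut (so a half turn about z gives the same grasp; the last joint's range is limited). The gripper opens to 92 mm and grips with 3 to 60 N. Pads are 19 mm wide; open, the fingers measure 130 mm over their backs; the gripper's body (75 mm by 190 mm) begins 47 mm behind the grasp point.
Start: joints at [1.199, 0.342, 1.524, -0, 1.275, -0.146], TCP at [117.524, 511.696, 226.741] pointing down, gripper open.
Joint ranges: [-2.53, 2.53], [-0.77, 2.02], [0.04, 2.7], [-1, 4.14], [0.28, 2.66], [-3.11, 3.11]. Speed limits (rad/s): [2.57, 2.57, 3.14, 3.14, 3.14, 3.14].

INTERFACE

Orientations are given as [roll, pitch, yaw] about the fixed x, y, z axes, in that order (R = Rz(yaw) Ry(pitch) Rx(roll)).
In Python, from plant import bot gives the robot as it stands.
- The arm moves only by the tool servo_tool, never from a script. Its argument "series" is a list of rows, each a list of 5 numbers: the opening, from 0 (shut) to 1 (fully open), then the shift along the tool's x, y, z each as a share of 50 mm, from -1 to 1, then the turn about the tool's z as a share of 90 degrees, from -1 to 1. In form: [[gripper, tx, ty, tz, spin], ...]. A call has 1 to 20 rows; each row shifts and turns the commanded pose from where the row before left it, along the tool's axes as they then stand; what a row does not reach is not made up. A row lasts 1/8 s, in which the tool goes at most 62.5 mm and 10.7 degrees, less where a joint would pass 70% of its speed; a pose out of reach is approached as far as the arm can. A call with a number of a shift or a turn outside -1 to 1 is refused whole. A call with a gripper value outside its range is refused whole. The fingers move at their own pace and stop on an object; the grip force is fixed at half the most. Time passes only in rows, so rows that do not move let the fingers close. It gives the time, the measured TCP pose, the force and the opening at its end, in the units of the state.
- bot.get_obs(): the state, without advancing time (a new reading comes with each control period).
- bot.capture(name): name is "scene" or "top" or "wrist"; returns the picture (480x640x3 uint8, red, green, blue); there is no depth.
- bot.camera_model(name): a dict with "mtx" (3x3 intrinsics, pixels), "distortion" ([k1, k2, p1, p2, k3] as OpenCV has them; the pictures are not rectified), "world_from_camera" (4x4, takes a point from camera to world coordinates). Camera axes: x right, y up, looking along -z (the intrinsics and any distortion apply to the point x, -y, -z); pixel columns grow to the right and rows downward; lengths in mm; the calibration is good to about 2 mm. A picture is of the moment at which its call begins: read the wrist's pose just before it. camera_model takes no time and is no camera call; for the wrist camera it gives the pose at the moment of the call.
- bot.close_job(): hands the job in, once; it reports no verdict.
Trained networks look in the newest picture that a camera, given by its name, has taken for a name from the list of things; names that differ only in an ending like _2 or _b are one class to them, and where a whole thing is asked for, a point or a joint stands for the part that bears it (a point fixed in the world has none). Each returns a list of dicts, best first, with "p" (0 to 1); they miss things now and then, are a little off and sometimes report something else, mostly with a low value. They report only what shows in the picture. A call takes as long as a camera call. They do not tell look-alikes from the thing itself.
- bot.outline_of(camera, label): "mask" (480x640 bool, what is visible of it).
- bot.pinpoint(camera, label): "point" ([x, y, z] in mm, in the coordinates of the camera as it stood for that picture, good to about 4 mm: a listed point, or the origin of a listed thing).
The state is a dict: "time": time; "joint_positions": joint angles; "dq": joint speeds; "tau": joint torques, N m; "tool_pos": TCP position; "tcp_rot": TCP orientation; "contact_force": force on the tool from outside, world axes, zero at the start; "moment": the same for the moment, N m; "grip_width": finger opening in mm.
Only numpy, scipy, OpenCV 4.12 (cv2) and the standard library are available. Lean on these libraries where they do the work, as an engineer would, in place of code of your own. Each camera call takes 0.05 s, during which the arm holds its last target.

## Working session

There is one attempt and no reset: what is moved stays moved. The work goes in short steps, Python scripts to look and compute and a tool call to move; the robot and the scene stay as the last step left them, time stands still between calls to the robot, and variables do not carry over. Pictures are saved under pics/ and viewed, and the job is handed in when it is done.

Besides the shell and the picture viewer there is one more tool, called after "Request:" as name(argument=value, ...) on one line, values as JSON. servo_tool: Moves the arm, as the interface text tells. Shift numbers are shares of 50 mm and turn numbers shares of 90 degrees, none past 1 either way. Its arguments: {"type":"object","properties":{"series":{"type":"array"}},"required":["series"]}

```bash
ls; mkdir -p pics; python3 - <<'E'
from plant import bot
import cv2,numpy as np
o=bot.get_obs();print(o)
for c in ["scene","top","wrist"]:
    im=bot.capture(c);cv2.imwrite(f"pics/{c}0.png",im[:,:,::-1])
    m=bot.camera_model(c);print(c,m)
    W=m["world_from_camera"]
    for l in ["reader","first_pip","knob","nose","port","cell_mid"]:
        for r in bot.pinpoint(c,l)[:3]:
            p=np.array(W)@np.append(r["point"],1);print(l,round(r["p"],2),p[:3].round(1))
E
```

```text
pics
{'time': 0.0, 'joint_positions': array([ 1.19896997e+00,  3.42740921e-01,  1.52505360e+00, -1.53189233e-05,
        1.27542838e+00, -1.45989155e-01]), 'dq': array([-0.00132872, -0.00047044, -0.00037686,  0.00021889,  0.0001984 ,
       -0.000574  ]), 'tau': array([ 1.45920269e-03, -4.31238449e+01, -2.44223267e+01,  7.19418470e-02,
        5.59475936e-02, -1.66351938e-04]), 'tool_pos': array([117.37697649, 511.26453308, 226.02277418]), 'tcp_rot': array([-3.13997762e+00, -2.22660408e-04,  2.91575974e+00]), 'contact_force': array([-0.41205485, -0.5292088 ,  0.86967444]), 'moment': array([-0.0290675 ,  0.01054846,  0.00760365]), 'grip_width': 91.91145868910228}
scene {'mtx': array([[465.0773429 ,   0.        , 322.41175656],
       [  0.        , 465.0773429 , 241.460306  ],
       [  0.        ,   0.        ,   1.        ]]), 'distortion': array([-0.07334122,  0.        ,  0.        ,  0.        ,  0.        ]), 'world_from_camera': array([[-5.10685429e-01, -7.33742037e-01,  4.48132811e-01,
         8.24615012e+02],
       [ 8.59658471e-01, -4.44079170e-01,  2.52549015e-01,
       
[... 1348 characters left out ...]
mid 0.67 [ 5.736e+02  1.558e+02 -4.000e-01]
cell_mid 0.61 [ 463.6 -150.3   57.7]
wrist {'mtx': array([[360.2480045 ,   0.        , 319.78993711],
       [  0.        , 360.2480045 , 240.67600107],
       [  0.        ,   0.        ,   1.        ]]), 'distortion': array([-0.00332915,  0.        ,  0.        ,  0.        ,  0.        ]), 'world_from_camera': array([[ 2.22844349e-01, -9.33472315e-01, -2.81015716e-01,
         4.17397466e+01],
       [ 9.74853958e-01,  2.13501514e-01,  6.38503216e-02,
         5.28939511e+02],
       [ 3.94773262e-04, -2.88177967e-01,  9.57576787e-01,
         3.85018287e+02],
       [ 0.00000000e+00,  0.00000000e+00,  0.00000000e+00,
         1.00000000e+00]])}
```

View pics/scene0.png

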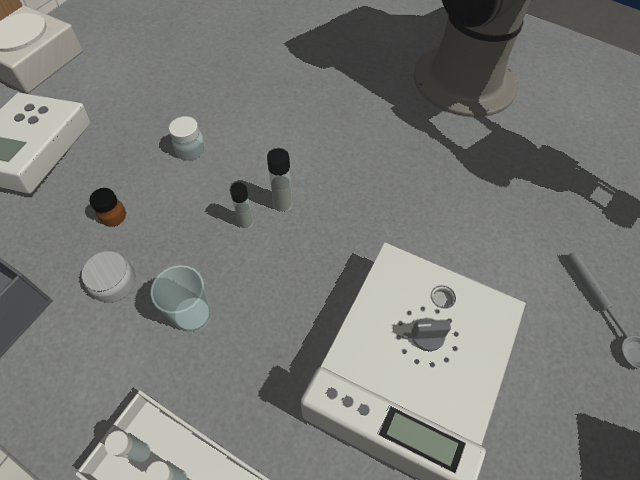

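View pics/top0.png

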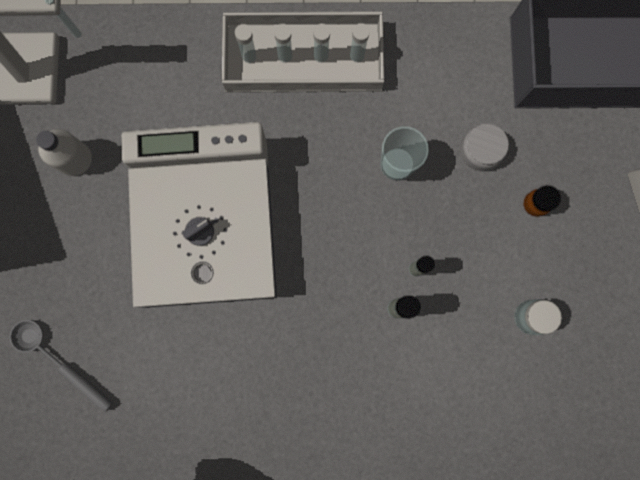

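Request:
servo_tool(series=[[0.5,-0.74,-0.354,0,0],[0.5,-0.74,-0.354,0,0],[0.5,-0.74,-0.354,0,0],[0.5,-0.74,-0.354,0,0],[0.5,-0.74,-0.354,0,0],[0.5,-0.74,-0.354,0,0],[0.5,-0.74,-0.354,0,0],[0.5,-0.74,-0.354,0,0],[0.5,-0.74,-0.354,0,0],[0.5,-0.74,-0.354,0,0],[0.5,-0.74,-0.354,0,0],[0.5,-0.74,-0.354,0,0],[0.5,-0.74,-0.354,0,0],[0.5,-0.74,-0.354,0,0],[0.5,0,0,0,0],[0.5,0,0,0,0]])

```text
time: 3.05
tool_pos: [566.4, 154.5, 226.4]
tcp_rot: [3.142, -0.001, 2.916]
contact_force: [-0.1, -0.5, -1.0]
grip_width: 45.7
```

```bash
cat > h.py <<'E'
from plant import bot
import cv2,numpy as np
def px2w(c,uv,z,m=None):
    m=m or bot.camera_model(c)
    q=cv2.undistortPoints(np.array(uv,float).reshape(-1,1,2),m["mtx"],m["distortion"]).reshape(-1,2)
    W=np.array(m["world_from_camera"])
    d=np.c_[q[:,0],-q[:,1],-np.ones(len(q))]@W[:3,:3].T
    o=W[:3,3]
    return o+d*((z-o[2])/d[:,2])[:,None]
def w2px(c,P,m=None):
    m=m or bot.camera_model(c)
    W=np.linalg.inv(m["world_from_camera"])
    p=np.c_[np.array(P,float).reshape(-1,3),np.ones(len(np.array(P).reshape(-1,3)))]@W.T
    q=np.c_[p[:,0],-p[:,1],-p[:,2]]
    return cv2.projectPoints(q,np.zeros(3),np.zeros(3),m["mtx"],m["distortion"])[0].reshape(-1,2)
def st():
    o=bot.get_obs();print("t",round(o["time"],2),o["tool_pos"].round(1),np.degrees(o["tcp_rot"]).round(1),"F",o["contact_force"].round(1),"M",o["moment"].round(3),"w",round(o["grip_width"],1));return o
def delta(P,yaw=None):
    o=bot.get_obs();y=o["tcp_rot"][2];d=np.array(P)-o["tool_pos"]
    tx=np.array([np.cos(y),np.sin(y)]);ty=np.array([np.sin(y),-np.cos(y)])
    print("units tx,ty,tz",(np.array([tx@d[:2],ty@d[:2],-d[2]])/50).round(3))
def pins(c,ls):
    W=bot.camera_model(c)["world_from_camera"]
    for l in ls:
        for r in bot.pinpoint(c,l)[:3]:
            print(l,round(r["p"],2),(np.array(W)@np.append(r["point"],1))[:3].round(1))
E
python3 - <<'E'
from h import *
st()
im=bot.capture("wrist");cv2.imwrite("pics/wrist1.png",im[:,:,::-1])
pins("wrist",["first_pip","knob","nose","port","reader"])
E
```

```text
t 3.05 [566.4 154.5 226.4] [ 1.800e+02 -1.000e-01  1.671e+02] F [-0.1 -0.5 -1. ] M [-0.036  0.026  0.02 ] w 45.7
first_pip 0.56 [536.7 149.5  71.1]
knob 0.78 [575.5 160.8  66.6]
nose 0.91 [593.  128.3  69.8]
nose 0.5 [539.8 153.4  69.2]
port 0.86 [514.5 150.8  63.4]
reader 0.58 [574.3 156.8   1.7]
```

View pics/wrist1.png

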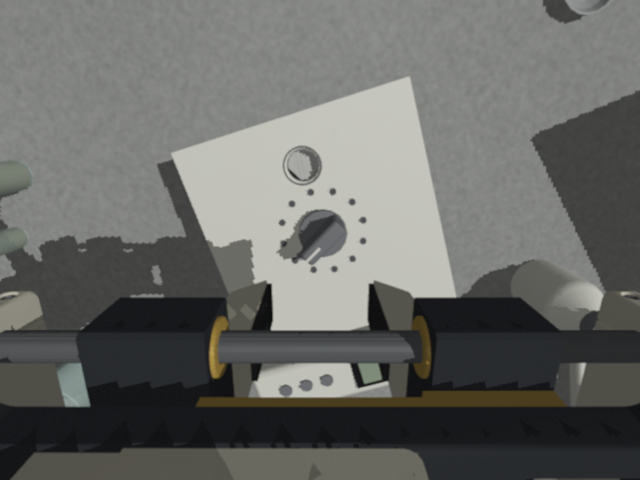

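```bash
python3 - <<'E'
from h import *
im=cv2.imread("pics/wrist1.png");g=cv2.cvtColor(im,6)
c=im[140:290,230:390];cv2.imwrite("pics/w1z.png",cv2.resize(c,None,fx=4.5,fy=4,interpolation=2))
m=bot.camera_model("wrist")
_,b=cv2.threshold(g,140,255,cv2.THRESH_BINARY_INV)
n,l,s,ce=cv2.connectedComponentsWithStats(b[140:290,230:390])
P=[]
for i in range(1,n):
    if 10<s[i,4]<80: 
        uv=ce[i]+[230,140];w=px2w("wrist",[uv],66,m)[0];print(uv.round(1),s[i,4],w.round(1));P.append(w[:2])
P=np.array(P)
# fit 12-pip ring: center, r fixed 38, yaw mod 30
from scipy.optimize import least_squares
def f(p):
    a=np.arange(12)*np.pi/6+p[2]
    R=np.c_[p[0]+38*np.cos(a),p[1]+38*np.sin(a)]
    return np.min(np.linalg.norm(P[:,None]-R,axis=2),axis=1)
best=min((least_squares(f,[574,155,y],loss='soft_l1') for y in np.radians([-6,-2,2,6])),key=lambda r:r.cost)
print(best.x[:2],np.degrees(best.x[2]),f(best.x).round(1))
E
```

```text
[310.2 191.8] 33 [538.3 152.6  66. ]
[332.3 191.1] 33 [542.  171.9  66. ]
[351.5 201.5] 32 [555.  186.7  66. ]
[291.5 203.5] 32 [544.8 133.8  66. ]
[362.3 219.5] 34 [573.4 193.   66. ]
[281.6 222.4] 30 [559.7 120.8  66. ]
[362.5 240.5] 32 [593.  189.4  66. ]
[352.1 258.3] 31 [608.1 176.6  66. ]
[313.2 269.3] 30 [610.7 138.5  66. ]
[333.8 268.5] 31 [614.2 157.7  66. ]
[576.31601361 155.16051503] 4.0601381000506835 [0.2 0.2 0.1 0.1 0.2 0.2 0.1 0.3 0.2 0.2]
```

View pics/w1z.png

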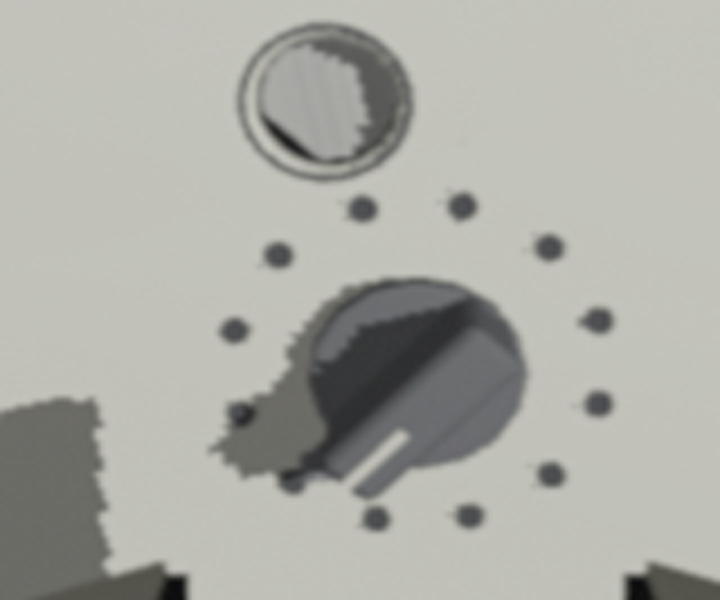

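```bash
python3 - <<'E'
from h import *
A=np.array([576.3,155.2])
for th in (-56,-26):
    a=np.radians(th);u=np.array([np.cos(a),np.sin(a)])
    for nm,P in (("nose",[*(A+33*u),72]),("barend+",[*(A+21*u),106]),("barend-",[*(A-21*u),106])):
        q=w2px("wrist",[P])[0];print(th,nm,q.round(1),((q-[230,140])*[4.5,4]).round(0))
delta([576.3,155.2,120])
E
```

```text
-56 nose [297.9 258.3] [306. 473.]
-56 barend+ [305.3 262.1] [339. 488.]
-56 barend- [340.8 226.1] [499. 344.]
-26 nose [314.3 266.5] [379. 506.]
-26 barend+ [317.  267.9] [391. 512.]
-26 barend- [328.9 219.9] [445. 319.]
units tx,ty,tz [-0.19   0.051  2.14 ]
```

Request:
servo_tool(series=[[0.5,-0.19,0.051,0.3,0],[0.5,0,0,0.35,-0.0958],[0.5,0,0,0.35,-0.0958],[0.5,0,0,0.35,-0.0958],[0.5,0,0,0.35,-0.0958],[0.5,0,0,0.35,-0.0958],[0.5,0,0,0,0],[0.5,0,0,0,0]])

```text
time: 4.35
tool_pos: [577.1, 154.6, 124.3]
tcp_rot: [-3.142, 0.0, -2.618]
contact_force: [0.1, -0.0, 0.2]
grip_width: 46.1
```

```bash
python3 - <<'E'
from h import *
st();delta([576.3,155.2,79])
im=bot.capture("wrist");cv2.imwrite("pics/wrist2.png",im[:,:,::-1])
im=bot.capture("top");cv2.imwrite("pics/top2.png",im[100:350,80:320,::-1].repeat(2,0).repeat(2,1))
E
```

```text
t 4.35 [577.1 154.6 124.3] [-180.    0. -150.] F [ 0.1 -0.   0.2] M [ 0.056  0.014 -0.008] w 46.1
units tx,ty,tz [0.008 0.018 0.906]
```

View pics/wrist2.png

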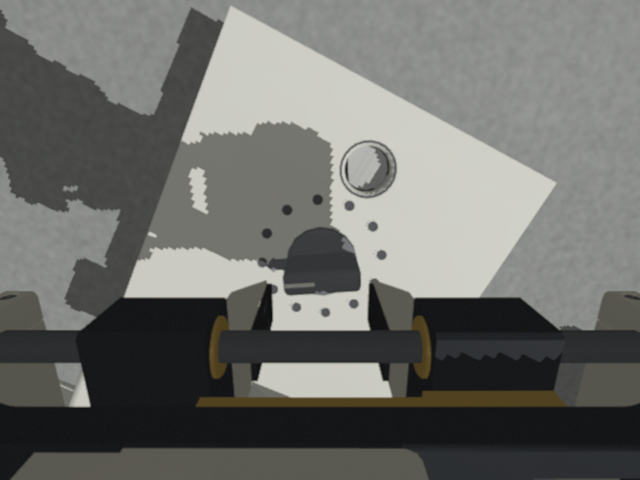

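Request:
servo_tool(series=[[0.5,0,0,0,0.1062],[0.5,0,0,0,0.1062],[0.5,0,0,0,0.1062],[0.5,0,0,0,0.1062],[0.5,0,0,0,0.1062],[0.5,0,0,0,0.1062],[0.5,0,0,0,0.1062],[0.5,0,0,0,0.1062],[0.5,0,0,0,0.1062],[0.5,0,0,0,0],[0.5,0,0,0,0]])

```text
time: 5.82
tool_pos: [576.9, 154.6, 124.6]
tcp_rot: [3.141, 0.0, 2.17]
contact_force: [-0.3, -0.1, 0.6]
grip_width: 45.8
```

```bash
python3 - <<'E'
from h import *
st();delta([576.3,155.2,79])
im=bot.capture("wrist");cv2.imwrite("pics/wrist3.png",im[:,:,::-1])
E
```

```text
t 5.83 [576.9 154.6 124.6] [180.    0.  124.3] F [-0.3 -0.1  0.6] M [-0.108  0.06   0.062] w 45.8
units tx,ty,tz [ 0.017 -0.004  0.912]
```

View pics/wrist3.png

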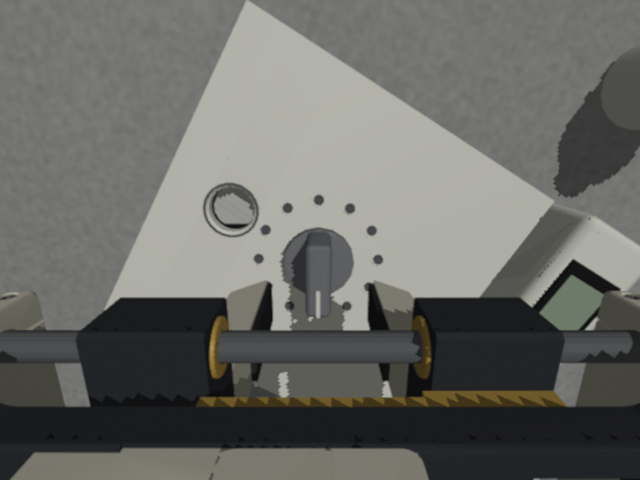

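Request:
servo_tool(series=[[0.5,0.017,0,0.45,0],[0.5,0,0,0.45,0],[0.5,0,0,0,0],[0.15,0,0,0,0],[0,0,0,0,0],[0,0,0,0,0],[0,0,0,0,0],[0,0,0,0,0]])

```text
time: 6.88
tool_pos: [575.7, 154.7, 79.8]
tcp_rot: [-3.14, 0.0, 2.167]
contact_force: [-4.1, -2.7, 5.7]
grip_width: 13.8
```

```bash
python3 - <<'E'
from h import *
st()
E
```

```text
t 6.88 [575.7 154.7  79.8] [-179.9    0.   124.2] F [-4.1 -2.7  5.7] M [-0.589  0.713 -0.037] w 13.8
```

Request:
servo_tool(series=[[0,0,0,0,0.055],[0,0,0,0,0.055],[0,0,0,0,0.055],[0,0,0,0,0.055],[0,0,0,0,0]])

```text
time: 7.5
tool_pos: [575.6, 154.7, 79.8]
tcp_rot: [-3.14, 0.001, 1.821]
contact_force: [-3.9, -3.2, 5.1]
grip_width: 13.7
```

```bash
cat > k.py <<'E'
from h import *
o=st();y=np.degrees(o["tcp_rot"][2]);m=o["moment"][2]
print("knob turn cw",round(124.2-y,1),"Mz",round(m,3),"windup deg",np.degrees(m/0.3).round(1),"tau6",o["tau"][5].round(3))
E
python3 k.py
```

```text
t 7.5 [575.6 154.7  79.8] [-179.9    0.   104.3] F [-3.9 -3.2  5.1] M [-0.625  0.753  0.076] w 13.7
knob turn cw 19.9 Mz 0.076 windup deg 14.5 tau6 0.46
```

Request:
servo_tool(series=[[0,0,0,0,0.055],[0,0,0,0,0]])

```text
time: 7.75
tool_pos: [575.6, 154.7, 79.8]
tcp_rot: [-3.14, 0.001, 1.734]
contact_force: [-4.5, -3.2, 5.3]
grip_width: 13.7
```

```bash
python3 k.py
```

```text
t 7.75 [575.6 154.7  79.8] [-179.9    0.    99.4] F [-4.5 -3.2  5.3] M [-0.588  0.752  0.059] w 13.7
knob turn cw 24.8 Mz 0.059 windup deg 11.3 tau6 0.471
```

Request:
servo_tool(series=[[0,0,0,0,0.055],[0,0,0,0,0]])

```text
time: 8.0
tool_pos: [575.6, 154.7, 79.8]
tcp_rot: [-3.14, 0.001, 1.648]
contact_force: [-3.8, -3.5, 5.9]
grip_width: 13.7
```

```bash
python3 k.py
```

```text
t 8.0 [575.6 154.7  79.8] [-179.9    0.    94.4] F [-3.8 -3.5  5.9] M [-0.685  0.862  0.084] w 13.7
knob turn cw 29.8 Mz 0.084 windup deg 16.0 tau6 0.49
```

Request:
servo_tool(series=[[0,0,0,0,0.055],[0,0,0,0,0]])

```text
time: 8.25
tool_pos: [575.6, 154.7, 79.8]
tcp_rot: [-3.14, 0.001, 1.562]
contact_force: [-4.4, -3.5, 5.8]
grip_width: 14.0
```

```bash
python3 k.py;python3 k.py
```

```text
t 8.25 [575.6 154.7  79.8] [-1.799e+02  1.000e-01  8.950e+01] F [-4.4 -3.5  5.8] M [-0.65   0.78   0.143] w 14.0
knob turn cw 34.7 Mz 0.143 windup deg 27.3 tau6 0.504
t 8.25 [575.6 154.7  79.8] [-1.799e+02  1.000e-01  8.950e+01] F [-4.4 -3.5  5.8] M [-0.65   0.78   0.143] w 14.0
knob turn cw 34.7 Mz 0.143 windup deg 27.3 tau6 0.504
```

Request:
servo_tool(series=[[0,0,0,0,0.055],[0,0,0,0,0]])

```text
time: 8.5
tool_pos: [575.6, 154.7, 79.8]
tcp_rot: [-3.14, 0.001, 1.475]
contact_force: [-4.1, -3.2, 6.0]
grip_width: 14.2
```

```bash
python3 k.py
```

```text
t 8.5 [575.6 154.7  79.8] [-1.799e+02  1.000e-01  8.450e+01] F [-4.1 -3.2  6. ] M [-0.688  0.795  0.062] w 14.2
knob turn cw 39.7 Mz 0.062 windup deg 11.9 tau6 0.473
```

Request:
servo_tool(series=[[0,0,0,0,0]])

```text
time: 8.62
tool_pos: [575.6, 154.7, 79.8]
tcp_rot: [-3.14, 0.001, 1.476]
contact_force: [-4.5, -3.2, 5.9]
grip_width: 13.9
```

```bash
python3 k.py; python3 - <<'E'
from h import *
for i in range(4):
    bot.capture("wrist");o=bot.get_obs();print(o["moment"][2].round(3),o["tau"][5].round(3))
im=bot.capture("scene");cv2.imwrite("pics/s4.png",cv2.resize(im[220:400,320:540,::-1],None,fx=3,fy=3))
E
```

```text
t 8.62 [575.6 154.7  79.8] [-1.799e+02  1.000e-01  8.460e+01] F [-4.5 -3.2  5.9] M [-0.639  0.755  0.022] w 13.9
knob turn cw 39.6 Mz 0.022 windup deg 4.3 tau6 0.043
0.021 0.041
0.02 0.041
0.04 0.041
0.015 0.041
```

Request:
servo_tool(series=[[0,0,0,0,-0.053],[0,0,0,0,-0.053],[0,0,0,0,0],[0.25,0,0,0,0],[0.45,0,0,0,0],[0.45,0,0,0,0],[0.45,0,0,-0.8,0],[0.45,0,0,-0.8,0],[0.45,0,0,0,0]])

```text
time: 10.0
tool_pos: [578.3, 155.7, 162.7]
tcp_rot: [3.134, -0.001, 1.642]
contact_force: [0.0, -0.2, -0.8]
grip_width: 41.2
```

```bash
python3 k.py; python3 - <<'E'
from h import *
im=bot.capture("wrist");cv2.imwrite("pics/wrist5.png",im[:,:,::-1])
pins("wrist",["nose","port"])
im=bot.capture("scene");cv2.imwrite("pics/s5.png",cv2.resize(im[220:400,320:540,::-1],None,fx=3,fy=3))
pins("scene",["nose"])
E
```

```text
t 10.0 [578.3 155.7 162.7] [179.6  -0.   94.1] F [ 0.  -0.2 -0.8] M [-0.066  0.042 -0.017] w 41.2
knob turn cw 30.1 Mz -0.017 windup deg -3.3 tau6 -0.001
port 0.68 [515.  151.6  66.1]
```

View pics/wrist5.png

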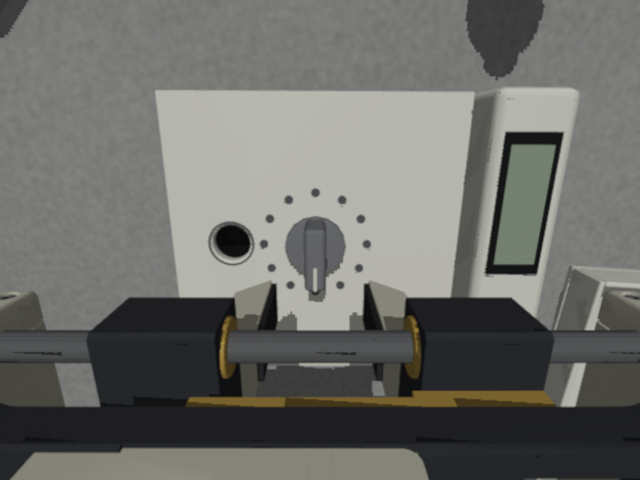

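View pics/s5.png

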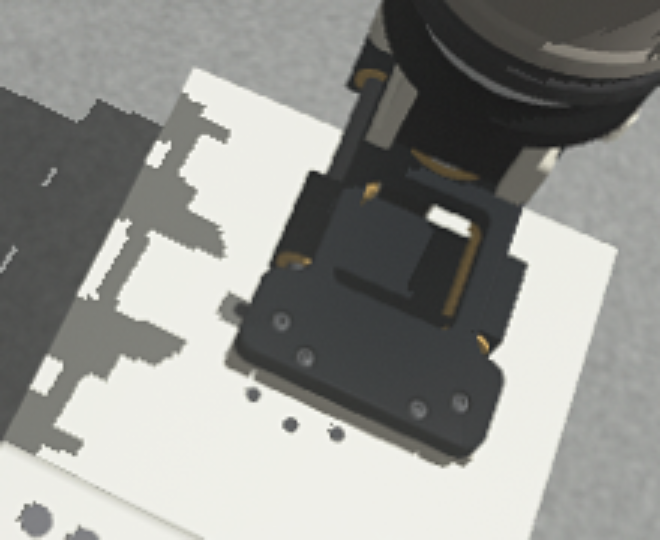

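Request:
servo_tool(series=[[0.55,0,0,-0.15,-0.106],[0.55,0,0,-0.15,-0.106],[0.55,0,0,-0.15,-0.106],[0.55,0,0,-0.15,-0.106],[0.55,0,0,-0.15,-0.106],[0.55,0,0,-0.15,-0.106],[0.55,0,0,-0.15,-0.106],[0.55,0,0,-0.15,-0.106],[0.55,0,0,-0.15,-0.106],[0.55,0,0,0,0]])

```text
time: 11.5
tool_pos: [576.2, 155.3, 226.2]
tcp_rot: [3.142, -0.001, 3.139]
contact_force: [0.4, -0.3, 0.2]
grip_width: 50.7
```

```bash
python3 - <<'E'
from h import *
st();delta([521,-179,215])
im=bot.capture("wrist");cv2.imwrite("pics/wrist6.png",im[:,:,::-1])
pins("wrist",["nose","port"])
E
```

```text
t 11.5 [576.2 155.3 226.2] [180.   -0.  179.9] F [ 0.4 -0.3  0.2] M [ 0.048 -0.01  -0.023] w 50.7
units tx,ty,tz [ 1.089 -6.688  0.223]
nose 0.95 [578.2 120.4  67.6]
port 0.93 [520. 148.  68.]
```

View pics/wrist6.png

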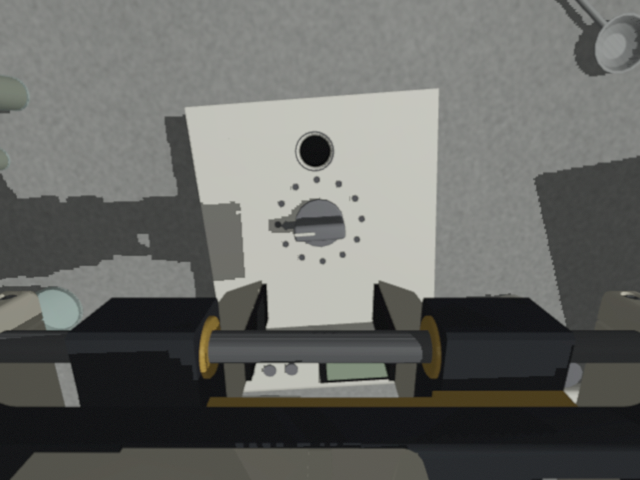

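```bash
python3 - <<'E'
from h import *
from scipy.optimize import least_squares
im=cv2.imread("pics/wrist6.png");g=cv2.cvtColor(im,6)
m=bot.camera_model("wrist")
b=(g<140).astype(np.uint8)[170:270,245:370]
n,l,s,ce=cv2.connectedComponentsWithStats(b)
P=np.array([px2w("wrist",[ce[i]+[245,170]],66,m)[0][:2] for i in range(1,n) if 10<s[i,4]<60])
def f(p):
    a=np.arange(12)*np.pi/6+p[2]
    R=np.c_[p[0]+38*np.cos(a),p[1]+38*np.sin(a)]
    return np.min(np.linalg.norm(P[:,None]-R,axis=2),axis=1)
r=least_squares(f,[576,155,.07],loss='soft_l1');print(r.x[:2],np.degrees(r.x[2]),f(r.x).round(1))
print("port from ring",r.x[:2]-62*np.array([np.cos(r.x[2]),np.sin(r.x[2])]))
sub=(g[125:178,290:340]<60).astype(np.uint8)
n,l,s,ce=cv2.connectedComponentsWithStats(sub)
i=1+np.argmax(s[1:,4]);print("hole",ce[i]+[290,125],s[i],px2w("wrist",[ce[i]+[290,125]],66,m))
c,rad=cv2.minEnclosingCircle(np.argwhere(l==i)[:,::-1].astype(np.float32));print(px2w("wrist",[np.array(c)+[290,125]],64,m),rad)
cv2.imwrite("pics/w6z.png",cv2.resize(im[110:200,270:370],None,fx=6,fy=6,interpolation=2))
E
```

```text
[575.18340652 154.75491508] 3.867429173955038 [8.1 0.1 0.2 0.1 0.1 0.2 0.2 0.1 0.1 0.3 0.2 0.1]
port from ring [513.32459402 150.57313114]
hole [314.72137931 150.59862069] [ 10  11  30  31 725] [[512.976844   151.01435664  66.        ]]
[[513.12199606 150.81933012  64.        ]] 15.346113204956055
```

Request:
servo_tool(series=[[0.55,0.136,-0.836,0,0],[0.55,0.136,-0.836,0,0],[0.55,0.136,-0.836,0,0],[0.55,0.136,-0.836,0,0],[0.55,0.136,-0.836,0,0],[0.55,0.136,-0.836,0,0],[0.55,0.136,-0.836,0,0],[0.55,0.136,-0.836,0,0],[0.55,0,0,0,0],[0.55,0,0,0,0]])

```text
time: 12.9
tool_pos: [521.4, -178.6, 226.3]
tcp_rot: [3.141, -0.001, 3.139]
contact_force: [0.5, 0.1, 0.3]
grip_width: 50.4
```

```bash
python3 - <<'E'
from h import *
st()
im=bot.capture("wrist");cv2.imwrite("pics/wrist7.png",im[:,:,::-1])
pins("wrist",["cell_mid"])
m=bot.camera_model("wrist")
for r in bot.outline_of("wrist","cell_mid"):
    k=r["mask"];ys,xs=np.nonzero(k);print(r["p"],k.sum(),xs.min(),xs.max(),ys.min(),ys.max())
E
```

```text
t 12.9 [ 521.4 -178.6  226.3] [179.9  -0.  179.9] F [0.5 0.1 0.3] M [ 0.034 -0.014  0.014] w 50.4
cell_mid 0.66 [ 461.3 -150.8   63.9]
cell_mid 0.63 [ 525.2 -179.7   45. ]
0.87 1054 304 332 198 244
0.69 1895 333 384 133 180
```

View pics/wrist7.png

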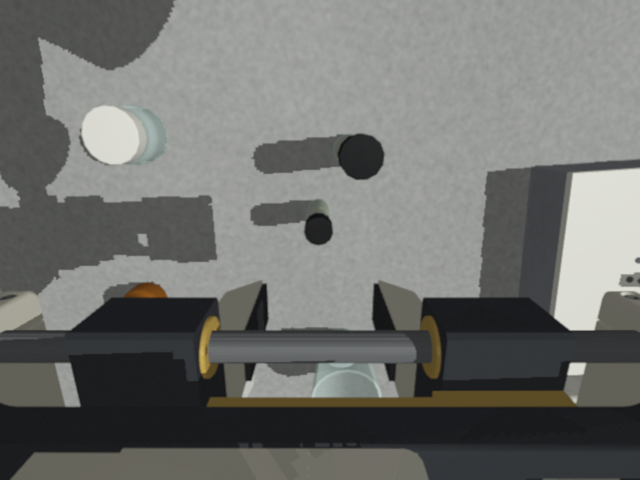

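```bash
python3 - <<'E'
from h import *
from scipy.optimize import least_squares
im=bot.capture("wrist");g=cv2.cvtColor(im,7);m=bot.camera_model("wrist")
def cap(roi):
    x0,x1,y0,y1=roi
    n,l,s,ce=cv2.connectedComponentsWithStats((g[y0:y1,x0:x1]<45).astype(np.uint8));i=1+np.argmax(s[1:,4]);
    cs,_=cv2.findContours((l==i).astype(np.uint8),0,1);e=cv2.fitEllipse(max(cs,key=len));return np.array(e[0])+[x0,y0],e[1],s[i]
for nm,roi in (("small",(295,345,200,255)),("tall",(330,395,125,190))):
    c,ax,s=cap(roi);print(nm,c,ax,s)
    for z in (92,117):
        w=px2w("wrist",[c],z,m)[0]; 
        print(z,w.round(1),"scene/top top px",w2px("scene",[w]).round(0),w2px("top",[w]).round(0),"foot",w2px("scene",[[w[0],w[1],0]]).round(0),w2px("wrist",[[w[0],w[1],0]]).round(0),
          "scale px for 25mm",np.linalg.norm(np.diff(w2px("wrist",[w-[0,12.5,0],w+[0,12.5,0]]),axis=0)).round(1))
for c,b in (("scene",(200,310,130,240)),("top",(380,450,245,330))):
    i=cv2.imread(f"pics/{c}0.png")[b[2]:b[3],b[0]:b[1]];cv2.imwrite(f"pics/{c}z.png",cv2.resize(i,None,fx=6,fy=5,interpolation=2))
E
```

```text
small [317.37591553 227.7502594 ] (25.375152587890625, 30.147640228271484) [ 10  13  26  31 639]
92 [ 520.8 -180.    92. ] scene/top top px [[239. 187.]] [[427. 265.]] foot [[247. 221.]] [[318. 206.]] scale px for 25mm 29.8
117 [ 514.3 -179.9  117. ] scene/top top px [[239. 173.]] [[430. 268.]] foot [[249. 218.]] [[318. 200.]] scale px for 25mm 32.5
tall [359.52108765 155.59074402] (42.371826171875, 43.8847541809082) [   7    9   45   44 1519]
92 [ 461.7 -146.6   92. ] scene/top top px [[280. 169.]] [[404. 306.]] foot [[283. 205.]] [[350. 150.]] scale px for 25mm 31.5
117 [ 460.2 -149.3  117. ] scene/top top px [[278. 157.]] [[409. 307.]] foot [[282. 203.]] [[348. 149.]] scale px for 25mm 34.5
```

View pics/scenez.png

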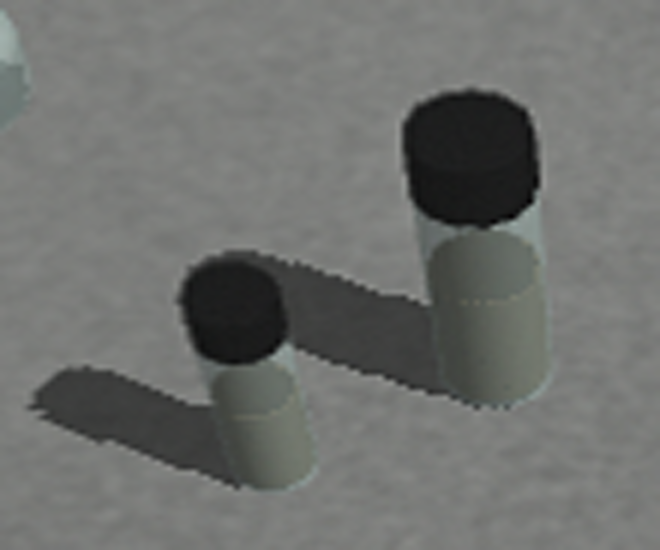

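View pics/topz.png

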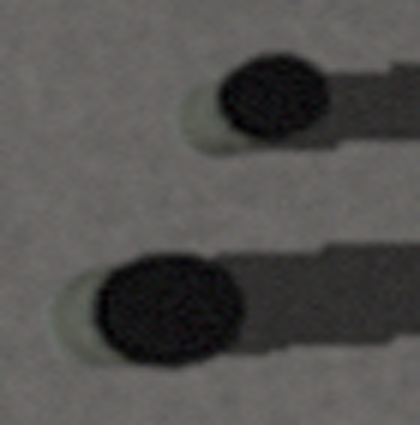

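```bash
cat > fit.py <<'E'
from h import *
from scipy.optimize import minimize
def cylmask(x,y,z0,z1,r,m):
    a=np.linspace(0,2*np.pi,60)
    P=np.array([[x+r*np.cos(t),y+r*np.sin(t),z] for z in (z0,z1) for t in a])
    h=cv2.convexHull((w2px("wrist",P,m)*64).astype(np.int32))
    k=np.zeros((480,640),np.uint8);cv2.fillConvexPoly(k,h,1,cv2.LINE_8,6);return k
def fitcyl(mask,p0,z0,z1,m):
    def c(p):
        k=cylmask(p[0],p[1],z0,z1,p[2],m);return 1-(k&mask).sum()/(k|mask).sum()
    r=minimize(c,p0,method="Nelder-Mead",options=dict(initial_simplex=np.array(p0)+np.array([[0,0,0],[3,0,0],[0,3,0],[0,0,1.5]])));return r.x,r.fun
E
python3 - <<'E'
from fit import *
o=st();im=cv2.imread("pics/wrist7.png");g=cv2.cvtColor(im,6);m=bot.camera_model("wrist")
for th in (40,60,80):
    b=np.zeros((480,640),np.uint8);sub=(g[195:260,295:345]<th).astype(np.uint8)
    n,l,s,ce=cv2.connectedComponentsWithStats(sub);i=1+np.argmax(s[1:,4]);b[195:260,295:345]=(l==i);print(th,s[i],fitcyl(b,[522,-180,12.5],72,92,m))
cv2.imwrite("pics/w7z.png",cv2.resize(im[190:260,280:360],None,fx=7,fy=7,interpolation=0))
E
```

```text
t 13.1 [ 521.8 -178.   226.7] [ 180.    0. -180.] F [ 0.1 -0.3  0.1] M [ 0.067 -0.028 -0.023] w 50.5
40 [ 11  19  26  30 628] (array([ 523.67413078, -179.38542067,   10.42959536]), np.float64(0.020602218700475405))
60 [ 10  18  27  31 678] (array([ 523.50502644, -179.57676916,   11.04970574]), np.float64(0.020319303338171224))
80 [ 10  17  27  33 715] (array([ 523.50852966, -179.54155504,   11.25618861]), np.float64(0.023611111111111138))
```

View pics/w7z.png

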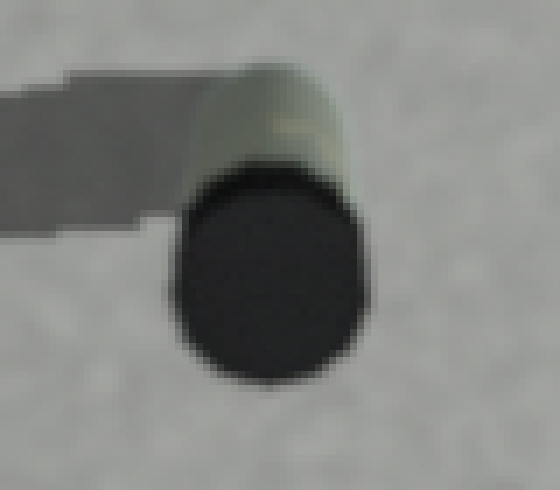

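Request:
servo_tool(series=[[0.55,-0.038,-0.026,0.8,0],[0.55,0,0,0.85,0],[0.55,0,0,0.85,0],[0.55,0,0,0.6,0],[0.55,0,0,0.27,0],[0.55,0,0,0,0],[0.2,0,0,0,0],[0.2,0,0,0,0],[0.2,0,0,0,0],[0.2,0,0,0,0]])

```text
time: 14.35
tool_pos: [523.9, -180.5, 58.9]
tcp_rot: [-3.141, 0.001, 3.141]
contact_force: [0.1, -0.1, 4.7]
grip_width: 24.4
```

```bash
python3 - <<'E'
from h import *
st()
im=bot.capture("scene");cv2.imwrite("pics/s8.png",cv2.resize(im[100:300,140:360,::-1],None,fx=3,fy=3))
E
```

```text
t 14.35 [ 523.9 -180.5   58.9] [-1.800e+02  1.000e-01  1.799e+02] F [ 0.1 -0.1  4.7] M [0.042 0.048 0.035] w 24.4
```

View pics/s8.png

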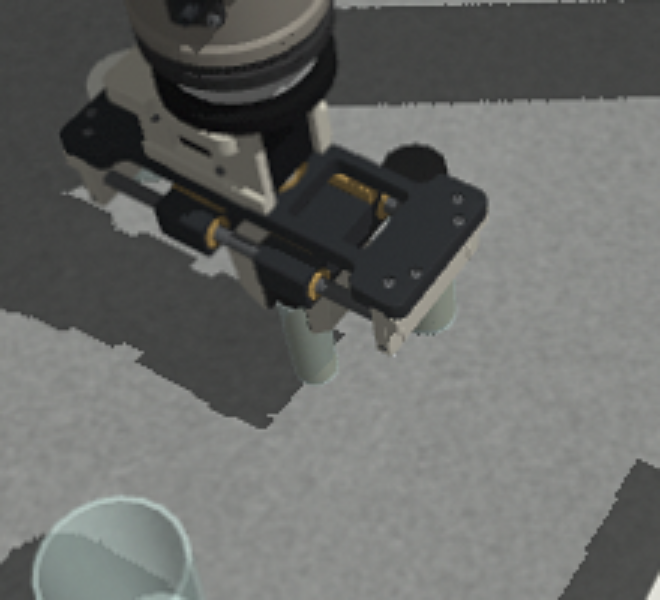

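Request:
servo_tool(series=[[0,0,0,0,0],[0,0,0,-0.4,0],[0,0,0,-0.8,0],[0,0,0,-0.8,0],[0,0,0,-0.8,0],[0,0,0,0,0]])

```text
time: 15.15
tool_pos: [524.8, -181.1, 201.2]
tcp_rot: [-3.139, 0.006, 3.141]
contact_force: [0.5, -1.2, -0.6]
grip_width: 24.3
```

```bash
python3 - <<'E'
from h import *
st()
delta([573,151,200])
im=bot.capture("scene");cv2.imwrite("pics/s9.png",cv2.resize(im[50:250,140:360,::-1],None,fx=3,fy=3))
E
```

```text
t 15.15 [ 524.8 -181.1  201.2] [-179.8    0.3  180. ] F [ 0.5 -1.2 -0.6] M [ 0.052 -0.037  0.028] w 24.3
units tx,ty,tz [-0.958  6.642  0.023]
```

View pics/s9.png

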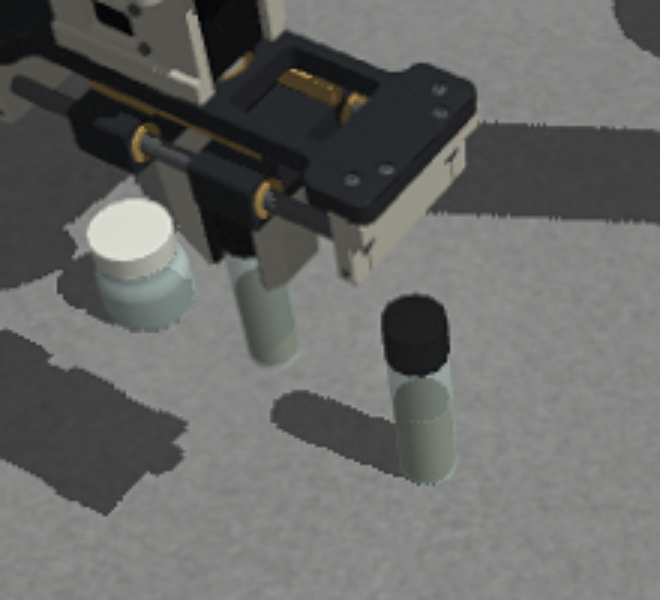

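Request:
servo_tool(series=[[0,-0.018,0.5,0,0],[0,-0.018,0.829,0,0],[0,-0.018,0.829,0,0],[0,-0.018,0.829,0,0],[0,-0.018,0.829,0,0],[0,-0.018,0.829,0,0],[0,-0.018,0.829,0,0],[0,-0.018,0.829,0,0],[0,0,0.33,0,0],[0,0,0,0,0],[0,0,0,0,0]])

```text
time: 16.58
tool_pos: [530.8, 150.1, 197.7]
tcp_rot: [-3.141, -0.001, 3.14]
contact_force: [-0.1, 0.3, -0.8]
grip_width: 24.4
```

```bash
python3 - <<'E'
from fit import *
o=st()
m=bot.camera_model("wrist")
im=bot.capture("wrist")[:,:,::-1];cv2.imwrite("pics/wrist10.png",im)
g=cv2.cvtColor(im,6)
pins("wrist",["port"])
m2=bot.camera_model("wrist");print(np.abs(m["world_from_camera"]-m2["world_from_camera"]).max())
q=w2px("wrist",[[513.5,150.7,66]],m)[0];print(q)
x0,y0=(q-40).astype(int)
cv2.imwrite("pics/w10z.png",cv2.resize(im[y0:y0+80,x0:x0+80],None,fx=7,fy=7,interpolation=0));print(x0,y0)
E
```

```text
t 16.57 [530.8 150.1 197.7] [-1.800e+02 -1.000e-01  1.799e+02] F [-0.1  0.3 -0.8] M [ 0.005 -0.055 -0.011] w 24.4
port 0.83 [517.3 151.   67.1]
0.3316753374144241
[320.68045481 209.48155124]
280 169
```

View pics/wrist10.png

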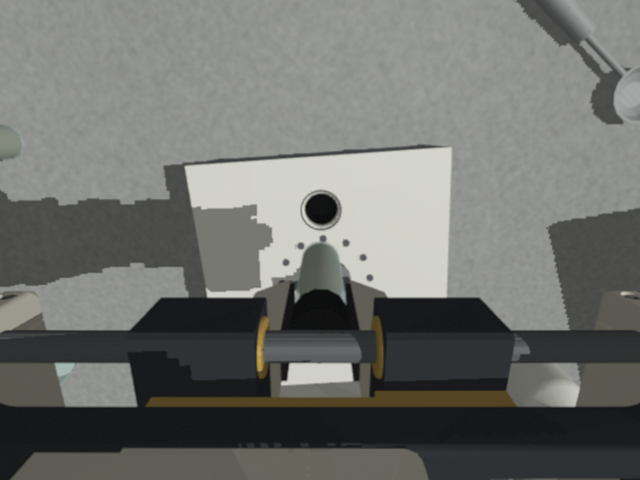

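View pics/w10z.png

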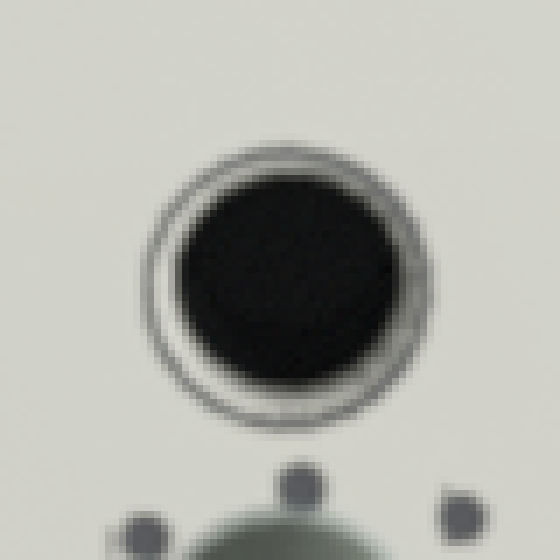

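```bash
python3 - <<'E'
from fit import *
ps=[]
for i in range(3):
    bot.capture("wrist");ps.append(bot.get_obs()["tool_pos"])
print(np.array(ps).round(2))
p=np.mean(ps,0)
m=bot.camera_model("wrist");im=cv2.imread("pics/wrist10.png")
zb=p[2]-58.9
a=np.linspace(0,2*np.pi,60)
for dx in (-2,0,2):
    q=w2px("wrist",[[p[0]+dx+12.5*np.cos(t),p[1]+12.5*np.sin(t),zb] for t in a],m);print(dx,q[:,0].min(),q[:,0].max(),q[:,1].min())
z=cv2.resize(im[225:305,280:360],None,fx=7,fy=7,interpolation=0)
q=w2px("wrist",[[p[0]+12.5*np.cos(t),p[1]+12.5*np.sin(t),zb] for t in a],m)
cv2.polylines(z,[((q-[280,225]+.5)*7).astype(np.int32)],True,(0,0,255),1)
cv2.imwrite("pics/w11z.png",z)
E
```

```text
[[531.08 150.07 198.17]
 [531.09 150.23 198.24]
 [531.09 150.43 198.3 ]]
-2 300.0435101524839 339.2308817948719 237.45538041243563
0 300.09639588862126 339.18554270769323 240.50524618571842
2 300.1490259181319 339.14042171783217 243.53964136021716
```

View pics/w11z.png

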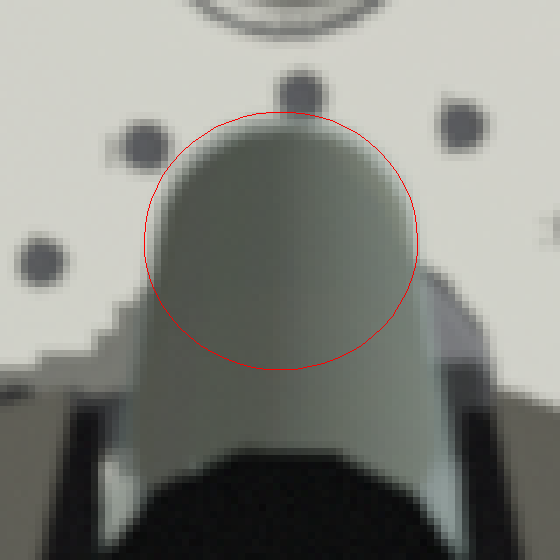

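Request:
servo_tool(series=[[0,0.358,0,0,0],[0,0,0,0.45,0],[0,0,0,0.45,0],[0,0,0,0.42,0],[0,0,0,0,0],[0,0,0,0,0]])

```text
time: 17.58
tool_pos: [513.6, 151.1, 133.1]
tcp_rot: [3.141, 0.001, 3.14]
contact_force: [-0.2, -0.3, -1.3]
grip_width: 24.1
```

```bash
python3 - <<'E'
from fit import *
st()
im=bot.capture("wrist")[:,:,::-1];cv2.imwrite("pics/w12.png",im)
cv2.imwrite("pics/w12z.png",cv2.resize(im[180:300,250:390],None,fx=5,fy=5,interpolation=0))
im=bot.capture("scene");cv2.imwrite("pics/s12.png",cv2.resize(im[220:400,340:500,::-1],None,fx=4,fy=3.3))
im=bot.capture("top");cv2.imwrite("pics/t12.png",cv2.resize(im[150:330,110:310,::-1],None,fx=4,fy=3.3))
st()
E
```

```text
t 17.57 [513.6 151.1 133.1] [1.800e+02 1.000e-01 1.799e+02] F [-0.2 -0.3 -1.3] M [0.021 0.016 0.003] w 24.1
t 17.73 [513.7 151.3 133.2] [1.800e+02 1.000e-01 1.799e+02] F [-0.6 -0.2 -0.5] M [-0.004  0.077 -0.016] w 24.1
```

View pics/w12z.png

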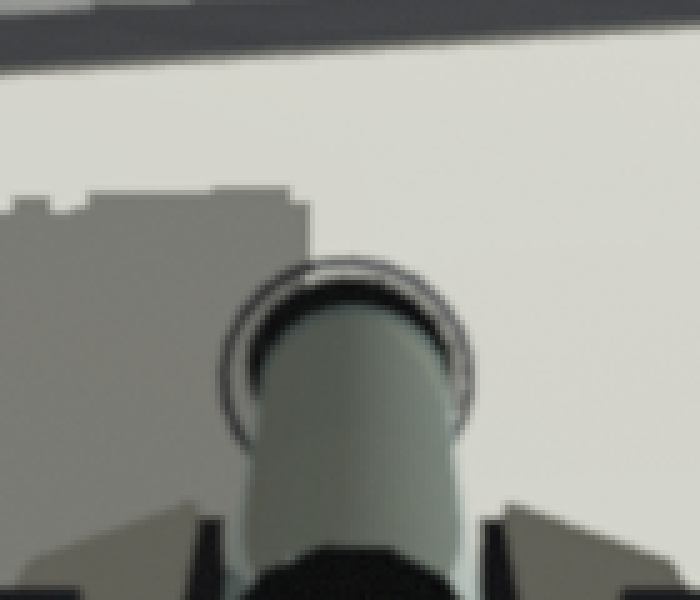

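View pics/s12.png

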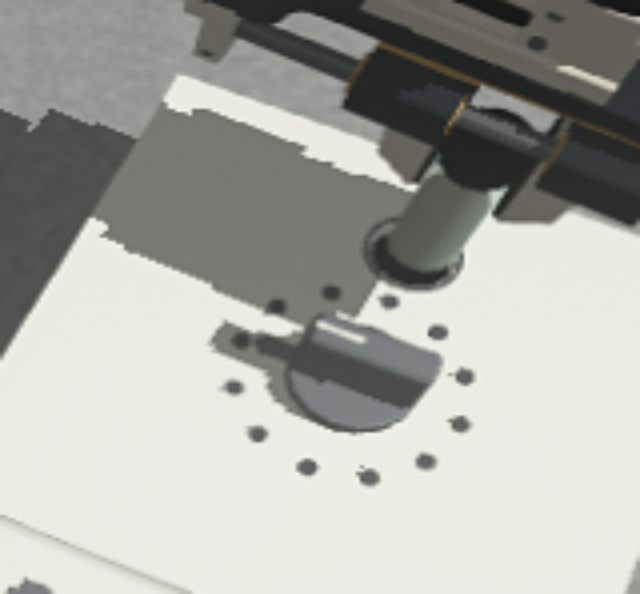

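```bash
python3 - <<'E'
from fit import *
m=bot.camera_model("wrist");o=st();p=o["tool_pos"]
# ring edge far-from-fingers (min row) and foot edge -> world x
for R in (230.9,231.3):
    w=px2w("wrist",[[319.3,R]],66,m)[0];print("ring edge x",w.round(2))
L=px2w("wrist",[[250+220/5-.5,180+375/5]],66,m)[0];Rr=px2w("wrist",[[250+473/5-.5,180+375/5]],66,m)[0]
print("ring y",L.round(2),Rr.round(2),"r",(Rr-L)[1]/2, "cy",(Rr+L)[1]/2)
for R in (239.6,240.1,240.6):
    print("foot edge",px2w("wrist",[[320.5,R]],p[2]-58.9,m)[0].round(2))
E
```

```text
t 17.73 [513.7 151.3 133.2] [1.800e+02 1.000e-01 1.799e+02] F [-0.6 -0.2 -0.5] M [-0.004  0.077 -0.016] w 24.1
ring edge x [497.25 150.95  66.  ]
ring edge x [497.52 150.95  66.  ]
ring y [513.78 133.88  66.  ] [513.78 167.35  66.  ] r 16.738376718122367 cy 150.61342637093492
foot edge [500.64 151.71  74.34]
foot edge [500.97 151.71  74.34]
foot edge [501.3  151.71  74.34]
```

Request:
servo_tool(series=[[0,-0.01,-0.017,0,0],[0,0,0,0.08,0],[0,0,0,0.08,0],[0,0,0,0.08,0],[0,0,0,0,0]])

```text
time: 18.35
tool_pos: [513.2, 150.4, 119.7]
tcp_rot: [-3.142, -0.001, 3.141]
contact_force: [-0.0, -0.1, -1.2]
grip_width: 24.2
```

```bash
python3 - <<'E'
from fit import *
st()
im=bot.capture("wrist")[:,:,::-1]
cv2.imwrite("pics/w13z.png",cv2.resize(im[180:300,250:390],None,fx=5,fy=5,interpolation=0))
st()
E
```

```text
t 18.35 [513.2 150.4 119.7] [-1.8e+02 -1.0e-01  1.8e+02] F [-0.  -0.1 -1.2] M [ 0.041 -0.008 -0.   ] w 24.2
t 18.4 [513.4 150.4 120. ] [180.  -0. 180.] F [ 0.6  0.2 -1.7] M [ 0.058  0.07  -0.041] w 24.2
```

View pics/w13z.png

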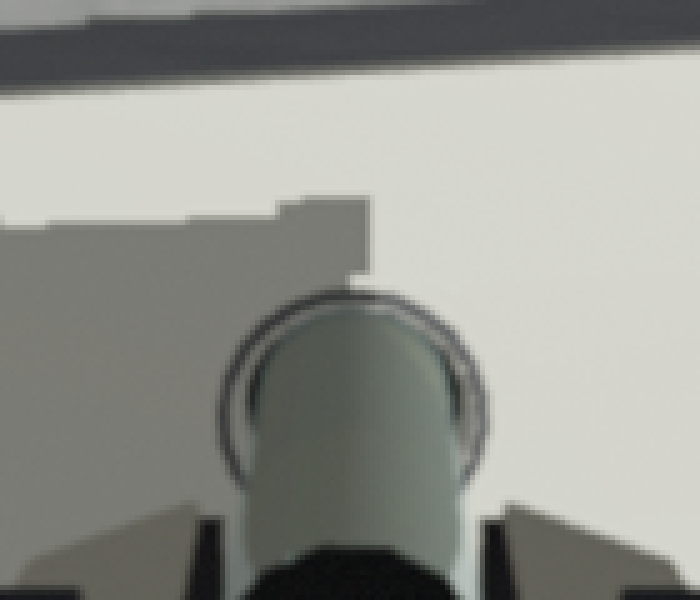

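Request:
servo_tool(series=[[0,-0.01,0,0,0],[0,0,0,0.06,0],[0,0,0,0.06,0],[0,0,0,0,0]])

```text
time: 18.9
tool_pos: [513.8, 150.4, 113.9]
tcp_rot: [3.142, -0.001, 3.141]
contact_force: [-0.1, 0.1, 0.1]
grip_width: 24.2
```

```bash
python3 - <<'E'
from fit import *
st()
im=bot.capture("wrist")[:,:,::-1]
cv2.imwrite("pics/w14z.png",cv2.resize(im[180:300,250:390],None,fx=5,fy=5,interpolation=0))
st()
E
```

```text
t 18.9 [513.8 150.4 113.9] [180.   -0.  179.9] F [-0.1  0.1  0.1] M [ 0.029  0.012 -0.057] w 24.2
t 18.95 [513.9 150.4 114. ] [180.  -0. 180.] F [ 0.3 -0.5 -1. ] M [ 0.038 -0.047 -0.008] w 24.5
```

View pics/w14z.png

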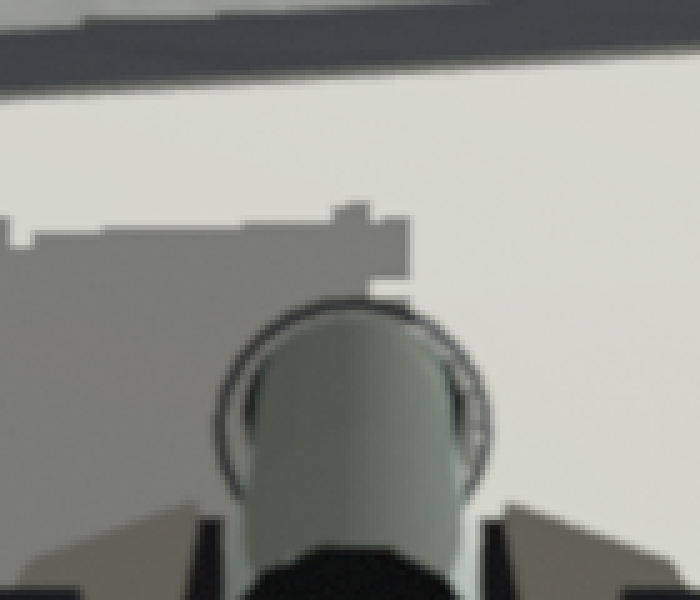

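Request:
servo_tool(series=[[0,0,0,0.06,0],[0,0,0,0.06,0],[0,0,0,0.06,0],[0,0,0,0,0]])

```text
time: 19.45
tool_pos: [513.8, 150.4, 104.9]
tcp_rot: [3.142, -0.001, 3.141]
contact_force: [0.1, 1.3, -1.0]
grip_width: 24.2
```

```bash
python3 -c "from h import *;st()"
```

```text
t 19.45 [513.8 150.4 104.9] [180.   -0.  179.9] F [ 0.1  1.3 -1. ] M [0.023 0.011 0.042] w 24.2
```

Request:
servo_tool(series=[[0,0,0,0.06,0],[0,0,0,0.06,0],[0,0,0,0.06,0],[0,0,0,0,0]])

```text
time: 19.95
tool_pos: [513.9, 150.4, 95.9]
tcp_rot: [3.142, -0.001, 3.141]
contact_force: [0.2, 0.2, -1.1]
grip_width: 24.1
```

```bash
python3 -c "from h import *;st()"
```

```text
t 19.95 [513.9 150.4  95.9] [180.  -0. 180.] F [ 0.2  0.2 -1.1] M [ 0.009  0.066 -0.024] w 24.1
```

Request:
servo_tool(series=[[0,0,0,0.06,0],[0,0,0,0.06,0],[0,0,0,0.06,0],[0,0,0,0.06,0],[0,0,0,0.04,0],[0,0,0,0,0]])

```text
time: 20.7
tool_pos: [513.9, 150.4, 82.0]
tcp_rot: [3.142, -0.0, 3.141]
contact_force: [0.0, -0.4, -1.0]
grip_width: 24.2
```

```bash
python3 -c "from h import *;st()"
```

```text
t 20.7 [513.9 150.4  82. ] [180.  -0. 180.] F [ 0.  -0.4 -1. ] M [ 0.006 -0.03  -0.003] w 24.2
```

Request:
servo_tool(series=[[0,0,0,0.02,0],[0,0,0,0,0]])

```text
time: 20.95
tool_pos: [514.1, 150.4, 81.2]
tcp_rot: [3.142, 0.0, 3.141]
contact_force: [-0.2, 0.2, -1.5]
grip_width: 24.2
```

```bash
python3 -c "from h import *;st()"
```

```text
t 20.95 [514.1 150.4  81.2] [180.   0. 180.] F [-0.2  0.2 -1.5] M [-0.018  0.031  0.033] w 24.2
```

Request:
servo_tool(series=[[0,0,0,0.02,0],[0,0,0,0,0]])

```text
time: 21.2
tool_pos: [514.0, 150.4, 80.2]
tcp_rot: [3.142, -0.0, 3.141]
contact_force: [-0.9, -0.0, -0.3]
grip_width: 24.3
```

```bash
python3 -c "from h import *;st()"
```

```text
t 21.2 [514.  150.4  80.2] [180.  -0. 180.] F [-0.9 -0.  -0.3] M [-0.021  0.025  0.013] w 24.3
```

Request:
servo_tool(series=[[0,0,0,0.02,0],[0,0,0,0,0]])

```text
time: 21.45
tool_pos: [514.0, 150.4, 79.1]
tcp_rot: [3.142, -0.0, 3.141]
contact_force: [0.4, -0.2, -1.1]
grip_width: 24.5
```

```bash
python3 -c "from h import *;st()"
```

```text
t 21.45 [514.  150.4  79.1] [180.  -0. 180.] F [ 0.4 -0.2 -1.1] M [-0.007 -0.015 -0.007] w 24.5
```

Request:
servo_tool(series=[[0,0,0,0.015,0],[0,0,0,0,0]])

```text
time: 21.7
tool_pos: [514.2, 150.5, 78.9]
tcp_rot: [3.141, 0.001, 3.141]
contact_force: [-0.1, -0.3, 4.3]
grip_width: 24.0
```

```bash
python3 -c "from h import *;st()"
```

```text
t 21.7 [514.2 150.5  78.9] [180.   0. 180.] F [-0.1 -0.3  4.3] M [-0.039  0.184  0.005] w 24.0
```

Request:
servo_tool(series=[[0,0,0,0.015,0],[0,0,0,0,0]])

```text
time: 21.95
tool_pos: [514.5, 150.5, 78.8]
tcp_rot: [3.141, 0.001, 3.141]
contact_force: [-2.0, -0.1, 9.0]
grip_width: 24.0
```

```bash
python3 -c "from h import *;st()"
```

```text
t 21.95 [514.5 150.5  78.8] [1.8e+02 1.0e-01 1.8e+02] F [-2.  -0.1  9. ] M [-0.116  0.498  0.006] w 24.0
```

Request:
servo_tool(series=[[0,0,0,-0.01,0],[0.25,0,0,0,0],[0.5,0,0,0,0],[0.5,0,0,0,0],[0.5,0,0,0,0],[0.5,0,0,-0.4,0],[0.5,0,0,-0.7,0],[0.5,0,0,-0.8,0],[0.5,0,0,-0.8,0],[0.5,-0.5,0,0,0],[0.5,-0.5,0,0,0],[0.5,0,0,0,0]])

```text
time: 23.45
tool_pos: [564.9, 150.2, 212.6]
tcp_rot: [-3.142, -0.0, 3.14]
contact_force: [0.1, -0.0, -1.8]
grip_width: 46.1
```

```bash
python3 - <<'E'
from fit import *
st()
im=bot.capture("wrist")[:,:,::-1];cv2.imwrite("pics/w20.png",im)
m=bot.camera_model("wrist");g=cv2.cvtColor(im,6)
pins("wrist",["nose","cell_mid"])
q=w2px("wrist",[[514,150.8,112],[514,150.8,66],[578.6,122.3,72]],m);print(q)
x,y=q[0].astype(int)
b=np.zeros((480,640),np.uint8);sub=(g[y-40:y+40,x-40:x+40]<60).astype(np.uint8)
n,l,s,ce=cv2.connectedComponentsWithStats(sub);i=1+np.argmax(s[1:,4]);b[y-40:y+40,x-40:x+40]=(l==i)
for zt in (108,112,116,123):print(zt,fitcyl(b,[514,150.8,12.5],zt-20,zt,m))
im=bot.capture("scene")[:,:,::-1];cv2.imwrite("pics/s20.png",im)
pins("scene",["cell_mid","nose"])
E
```

```text
t 23.45 [564.9 150.2 212.6] [-180.    -0.   179.9] F [ 0.1 -0.  -1.8] M [0.037 0.037 0.003] w 46.1
nose 0.62 [574.  122.5  71.1]
cell_mid 0.89 [516.9 149.   66.8]
[[320.61128181 173.54622914]
 [320.47188637 167.5637955 ]
 [287.62753265 243.80540686]]
108 (array([511.91564781, 150.52199952,  11.87025928]), np.float64(0.06332992849846786))
112 (array([511.48131196, 150.73858543,  11.75428673]), np.float64(0.06205493387589012))
116 (array([511.47548913, 150.52456655,  11.40153948]), np.float64(0.0626927029804728))
123 (array([510.73676707, 150.53755837,  10.94476186]), np.float64(0.06354166666666672))
cell_mid 0.8 [509.3 150.2  67. ]
nose 0.65 [579.9 120.3  75. ]
```

View pics/w20.png

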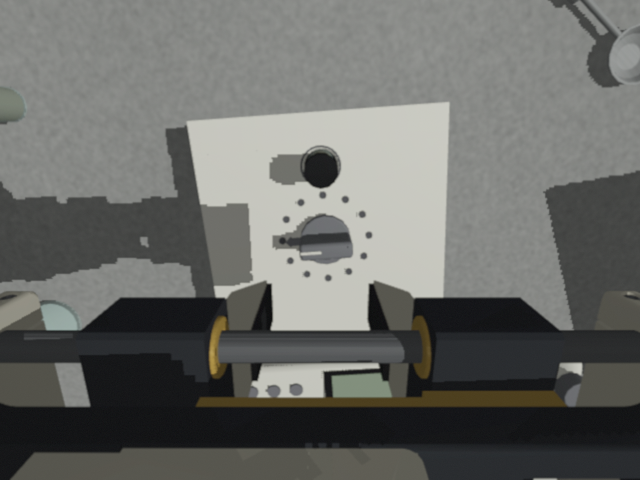

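View pics/s20.png

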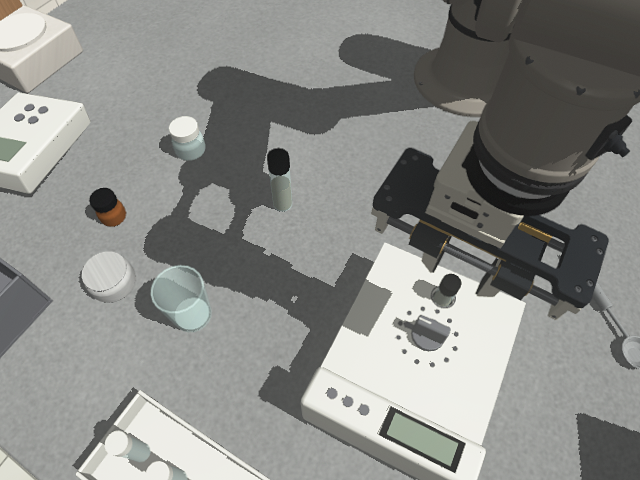

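```bash
python3 - <<'E'
from fit import *
im=cv2.imread("pics/s20.png")
q=w2px("scene",[[513.6,150.7,112],[513.6,150.7,66]]);print(q)
z=cv2.resize(im[255:375,380:480],None,fx=6,fy=5,interpolation=2)
a=np.linspace(0,6.283,60)
for zz,r in ((112,12.5),(66,12.5),(66,14)):
    p=w2px("scene",[[513.6+r*np.cos(t),150.7+r*np.sin(t),zz] for t in a]);cv2.polylines(z,[((p-[380,255]+.5)*[6,5]).astype(np.int32)],True,(0,0,255),1)
cv2.imwrite("pics/s20z.png",z)
im=cv2.imread("pics/w20.png");z=cv2.resize(im[130:280,260:390],None,fx=5.5,fy=4,interpolation=2);
for zz,r in ((112,12.5),(66,14),(66,16.5)):
    p=w2px("wrist",[[513.6+r*np.cos(t),150.7+r*np.sin(t),zz] for t in a]);cv2.polylines(z,[((p-[260,130]+.5)*[5.5,4]).astype(np.int32)],True,(0,0,255),1)
cv2.imwrite("pics/w20z.png",z)
E
```

```text
[[451.70869333 280.96731286]
 [443.15663169 295.90290423]]
```

View pics/s20z.png

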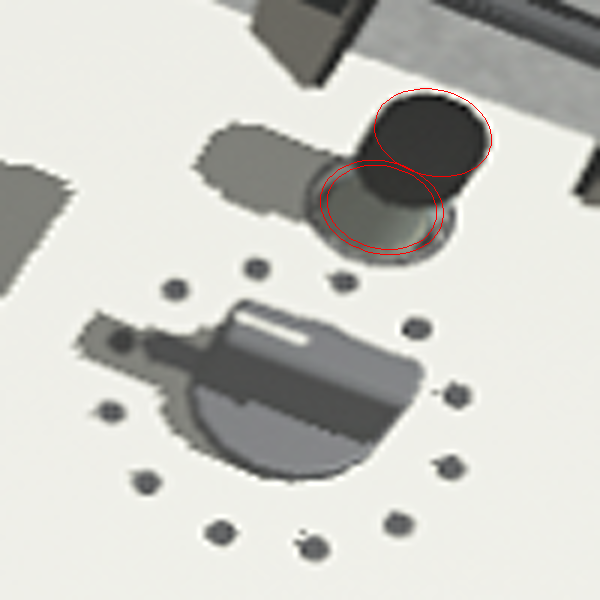

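View pics/w20z.png

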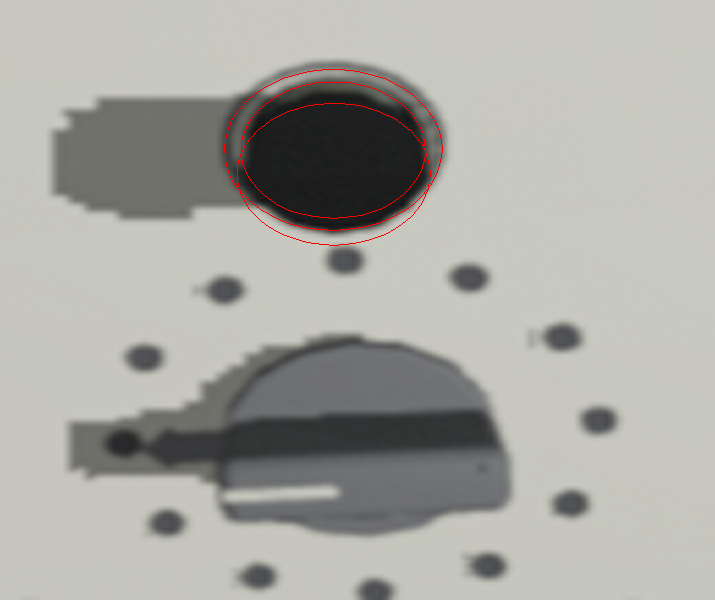

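Request:
servo_tool(series=[[0.5,-0.27,0,0,0],[0.5,-0.25,0,0,0],[0.5,0,0,0,0],[0.5,0,0,0,0]])

```text
time: 24.25
tool_pos: [589.4, 150.4, 213.2]
tcp_rot: [3.142, -0.001, 3.141]
contact_force: [-0.1, 0.0, -0.5]
grip_width: 45.7
```

```bash
python3 - <<'E'
from fit import *
st();m=bot.camera_model("wrist");print(m["world_from_camera"][:3,3])
im=bot.capture("wrist")[:,:,::-1].copy();cv2.imwrite("pics/w21.png",im)
q=w2px("wrist",[[513.6,150.7,112],[513.6,150.7,66]],m);print(q)
x,y=q[0].astype(int);z=cv2.resize(im[max(y-40,0):y+40,x-40:x+40],None,fx=7,fy=7,interpolation=2);cv2.imwrite("pics/w21z.png",z);print(x-40,max(y-40,0))
E
```

```text
t 24.25 [589.4 150.4 213.2] [180.  -0. 180.] F [-0.1  0.  -0.5] M [ 0.036  0.028 -0.015] w 45.7
[511.73465835 150.2383951  371.50655129]
[[320.28498309 135.2908527 ]
 [320.18474876 134.86778423]]
280 95
```

View pics/w21z.png

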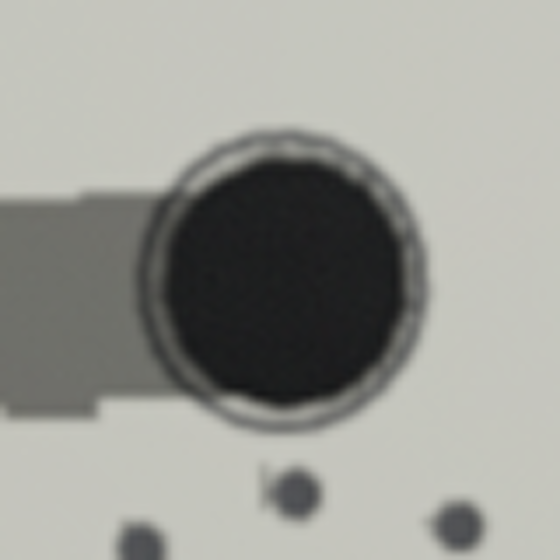

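```bash
python3 -c "
from plant import bot
print(bot.close_job())"
```

```text
the job is handed in; nothing more can be done
None
```

I turned the knob one click clockwise to the third pip, put the smaller capped cell (92 mm) fully home through the port, and handed the job in at about 24 s of the 67 s allowed.

- **Knob:** It started one click anticlockwise of the wanted pip. The twisting moment fell after about 38° of turn, and I unwound the rest before letting go. The later pictures show the pointer at the third pip and the port open below.
- **Cell:** It went down the port with no side force. It met the floor at tool height 78.9 mm, the height expected for fully home, and I pressed with 9 N at most before letting go.
- **Last checks:** Seen from straight above, the cap is concentric with the port to within a pixel. The networks put the cell's middle at about 67 mm, against 66 mm for fully home. The gripper is clear of everything, and I saw nothing else moved on the bench.
- **Disagreement:** One slanted wrist view put the cap about 2 mm off the port centre. I took that as camera calibration error, because the straight-down view does not show it.

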